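# Mount a steel bar on a tilting specimen stage and tilt it to the index clip

## Robot

A 6-joint arm with a two-finger parallel gripper is mounted at the origin on a cart in front of the work surface, level with it; the furniture and walls round the work are solid. World frame = base frame: x ahead of the robot, y to its left, z up, the work surface at z = 0. Lengths are in mm, angles in rad, forces in N, time in s.
With the tool pointing down it reaches from about 225 to 725 mm from the base axis. Payload 3.1 kg.
Tool frame: the origin (TCP) lies midway between the tips of the shut fingers; the grasp point (between the pads) lies behind it (manip.grasp_offset is the z of the grasp point in the tool frame, in mm); z points along the fingers, y is the line along which they close (so a half turn about z gives the same grasp; the last joint's range is limited). The gripper opens to 85 mm and grips with 20 to 120 N. Pads are 22 mm wide; open, the fingers measure 114 mm over their backs; the gripper's body (76 mm by 85 mm) begins 54 mm behind the grasp point. The pads swing forward as they close: fully open they stand 13 mm farther back than shut.
Start: joints at [-1.271, 0.048, 0.099, 1.622, 0, 1.443], TCP at [217.791, -477.686, 231.312] pointing down, gripper open.
Joint ranges: [-2.91, 2.91], [-0.99, 1.94], [-1.21, 1.42], [-2.12, 2.29], [-1.49, 1.47], [-3.14, 3.14]. Speed limits (rad/s): [2.79, 2.79, 3.14, 3.14, 3.14, 3.14].

## Interface

Orientations are given as a 3x3 rotation matrix whose columns are the frame's x, y, z axes.
In Python, from cell import manip gives the robot as it stands. The module is installed in compiled form; this text tells all that it offers.
- The arm moves only by the shell command python3 -m creep 'ROWS' [FORCE]. ROWS is JSON, a list of rows, each a list of 3 entries, a list of its own where there are three numbers: the shift along the tool's x, y, z in cm, then the turn about the tool's z in rad, then the opening, from -1 (shut) to 1 (fully open). A call has 1 to 12 rows; each row shifts and turns the commanded pose from where the row before left it, along the tool's axes as they then stand; what a row does not reach is not made up. A row lasts 1/8 s, in which the tool goes at most 62.5 mm and 10.7 degrees, less where a joint would pass 70% of its speed; a pose out of reach is approached as far as the arm can. A call is refused whole if a number of a shift passes 6.25 or a number of a turn 0.188, either way. A call with a gripper value outside its range is refused whole. The fingers move at their own pace and stop on an object; FORCE is the grip in N (left out, the last holds). Time passes only in rows, so rows that do not move let the fingers close. It gives the time, the measured TCP pose, the force, the opening and the grip force at its end, in the units of the state.
- manip.get_state(): the state, without advancing time (a new reading comes with each control period).
- manip.read_camera(name): name is "scene" or "side" or "wrist"; returns (picture, depth): 400x640x3 uint8, blue, green, red; 400x640 float32, mm along the optical axis (not along the pixel's ray), 0 where there is no reading.
- manip.calibration(name): a dict with "fov_y" (degrees; the focal length in pixels is half the picture's height over the tangent of half this angle, whatever the lens; pixels are square), "cx", "cy" (the principal point, pixels), "dist" ([k1, k2, p1, p2, k3] as OpenCV has them; the pictures are not rectified), "rvec" (rotation vector, rad) and "tvec" (3), from world to camera coordinates, as OpenCV has them; the wrist camera has in their place "T_tool_cam" (4x4, takes a point from camera to tool coordinates, whose origin is the TCP and whose axes are the flange's). Camera axes: x right, y down, z forward; pixel columns grow to the right and rows downward; lengths in mm; the calibration is good to about 2 mm. A picture is of the moment at which its call begins: read the wrist's pose just before it. calibration takes no time and is no camera call.
- manip.hand_in(): hands the job in; it is judged then, once.
The state is a dict: "time_s": time; "qpos": joint angles; "joint_vel": joint speeds; "tau": joint torques, N m; "ee_pos": TCP position; "ee_rot": TCP orientation; "ft_force": force on the tool from outside, world axes, zero at the start; "ft_torque": the same for the moment, N m; "opening": finger opening in mm; "grasp_force": force on a finger pad.
Only numpy, scipy, OpenCV 4.12 (cv2) and the standard library are available. Lean on these libraries where they do the work, as an engineer would, in place of code of your own. Each camera call takes 0.05 s, during which the arm holds its last target. There are 200 camera calls.

## Task

Set up the plain steel bar on the tilting stage for angled viewing. First bring the stage level by its lever (pointer on the long middle mark), lay the bar flat in the nest and let go of it, then turn the inclined T-handle clockwise until rising resistance shows that the bar is firmly clamped, without forcing it. Finally swing the lever left until its pointer lines up with the index clip on the rim of the scale, and let go, leaving the clip and the other loose pieces on the table where they are.

Things in the scene. Friction and masses are not known exactly. Their poses are not given: they have to be found in the camera images.
- stand: fixed grey base plate of the tilting stage, 250 x 110 x 12 mm. Origin: under the stage's middle, on the table (plate spans x -120..130, y -55..55 mm). x: along the hinge axis, roughly away from the robot; y left; z up. The hinge axis runs along x at z = 75 mm. Two bearing posts (x -107..-93 and 59..73) end at most 16 mm above the axis
- scale_top (a point): top of the long middle mark on the upright white scale plate (x 112..120 of the stand), a sector of radius 80 mm about the hinge axis with thin marks every 10 degrees on the side facing the robot. The point lies on the front face, straight above the hinge axis
- cradle (a joint): tilt of the stage in rad, moved by its lever: 0 = level, lever upright on the long middle mark; positive = lever leans left (+y of the stand); range -0.7..0.7. Friction only (0.7 N m): it stays where it is left. It starts leaning right
- nest (a point): centre of the nest floor, on the hinge axis, above the stand's origin; frame tilts with the cradle: x away from the robot, z out of the floor. The bar lies along x between stop and jaw. Four lugs (x 22..40 and -40..-22 mm, inner faces y = +-10.3 up to z 6, then flared to +-15.5 at z 13) guide it; 44 mm between them are free for fingers. Bed 56 wide. Lay it with its centre at x -8..-1
- fixed_stop (a point): middle of the face of the fixed stop that the bar's far end is pressed against, x = +40, z = 10 mm from the nest; the stop is 12 mm thick (in x), 40 wide, 20 high
- lever_grip (a point): middle of the lever's grip, a black rod 14 mm thick from 91 to 143 mm from the hinge axis. The point is 122 mm from the axis, 90 mm in +x from the nest. The lever turns with the cradle in the stand's y-z plane, 22 mm in front of the scale; scale rim (80 mm) and clip (90 mm) end below the grip. z of the frame runs up along the lever
- pointer (a point): on the lever's narrow pointer, a steel strip 4 mm wide below the grip; the point is 85 mm from the hinge axis
- clip (a joint): angle in rad of the small dark index clip (14 x 11 x 10 mm, bright line) on the rim of the scale; same zero, axis and sign as joint cradle. It gives the commanded angle, left of the middle. Held by friction (0.3 N m); not to be moved
- clip_mark (a point): point that belongs to the clip, 85 mm from the hinge axis in the plane of the lever: the pointer's point coincides with it when the lever is at the commanded angle
- t_handle (a point): middle of the T-handle's crossbar (round steel, 64 mm long, 10 thick) on a 9 mm post, 111 mm in -x and 68 mm up from the nest. Frame z: the screw axis toward the handle, leaning 30 degrees from the cradle's z toward -x (the robot). The crossbar lies along (-0.707, 0.707, 0) of this frame, which turns with the screw. 29 mm below the bar's middle begins a boss 22 mm thick
- screw (a joint): turn of the T-handle in rad, growing clockwise as seen looking down on the handle; range 0..1.8, self-locking, friction 0.3 N m. Jaw opening = 90 mm - 9 mm x value. Once the jaw touches the bar, a spring behind it (8 N per mm) raises the torque by 0.65 N m per rad for 0.39 rad (3.5 mm), then it goes hard. Firm: about 0.22 rad (2 mm) past touch; under 0.13 is loose, over 0.39 is forcing
- jaw_face (a point): middle of the face of the moving jaw, a steel block 12 x 34 x 19 mm at the robot's end of the nest, which pushes the bar along +x against the fixed stop; 10 mm above the nest floor
- jaw: the moving jaw; this entry's point lies not on the block but near the middle of the nest, 50 mm in +x from the jaw's face
- steel_bar: plain bright ground steel bar, 16 x 80 x 24 mm, 0.15 to 0.4 kg, loose on the table left of the stage, standing on its 16 mm side. Origin: centre of its underside; own y along its 80 mm length, x across its 16 mm width, z up. Either end may point to the jaw
- notched_bar: bystander: small notched steel bar 10 x 55 x 10 mm, origin centre of its underside, length along y
- steel_slug: bystander: steel cylinder 34 mm in diameter, 22 mm high, origin centre of its underside
- brass_weight: bystander: brass-like flat disc weight 50 mm in diameter, 19 mm high, origin centre of its underside

How it is judged:
By the outcome, as a careful person would: the job done as asked, in the order asked, and still so for the second after the job is handed in, with the robot touching nothing.
It also fails if it takes over 72 s, if anything falls off the work surface, if the arm or the gripper's body presses on something with over 40 N, if the wrist force passes 120 N, or if a joint passes its speed limit or range.

## Working session

There is one attempt and no reset: what is moved stays moved. The work goes in short steps, Python scripts to look and compute and a shell command to move; the robot and the scene stay as the last step left them, time stands still between calls to the robot, and variables do not carry over. Pictures are saved under pics/ and viewed, at most 10 in all, crops included, and the job is handed in when it is done.

```bash
mkdir -p pics; ls; python3 - <<'E'
from cell import manip
import cv2,numpy as np
s=manip.get_state(); print({k:np.round(v,3).tolist() for k,v in s.items()}); print(manip.grasp_offset)
for n in ("scene","side","wrist"):
    print(n,manip.calibration(n))
    im,d=manip.read_camera(n); cv2.imwrite(f"pics/{n}0.png",im); np.save(f"pics/{n}0.npy",d)
E
```

```text
pics
{'time_s': 0.0, 'qpos': [-1.271, 0.049, 0.098, 1.622, 0.0, 1.443], 'joint_vel': [-0.0, 0.001, -0.0, 0.0, 0.003, -0.0], 'tau': [-0.002, -33.878, 32.002, 0.02, -0.0, 0.0], 'ee_pos': [217.604, -477.119, 230.115], 'ee_rot': [[0.91, 0.415, -0.001], [0.415, -0.91, 0.002], [0.0, -0.002, -1.0]], 'ft_force': [-0.167, -0.726, -0.013], 'ft_torque': [0.009, 0.048, 0.038], 'grasp_force': 0.0, 'opening': 85.257}
-18.700000000000003
scene {'fov_y': 51.93438021445682, 'cx': 319.46466120397196, 'cy': 199.9674382654489, 'dist': array([0.03195946, 0.        , 0.        , 0.        , 0.        ]), 'rvec': array([ 0.81971429, -2.36448155,  1.33811408]), 'tvec': array([468.86986326, 249.42122959, 895.32522893])}
side {'fov_y': 50.03360926870777, 'cx': 313.4262689927378, 'cy': 200.85592314858812, 'dist': array([-0.07061356,  0.        ,  0.        ,  0.        ,  0.        ]), 'rvec': array([ 0.59662911, -2.29986586,  1.59757136]), 'tvec': array([ 519.64687903,  205.36051896, 1027.7503085 ])}
wrist {'fov_y': 68.12107230548924, 'cx': 317.72607391352767, 'cy': 198.79654255835626, 'dist': array([-0.05034643,  0.        ,  0.        ,  0.        ,  0.        ]), 'T_tool_cam': array([[ 1.14764713e-03, -9.55801851e-01, -2.94009360e-01,
         7.49564630e+01],
       [ 9.99999198e-01,  1.25428693e-03, -1.74156227e-04,
        -5.18872739e-01],
       [ 5.35230942e-04, -2.94008925e-01,  9.55802524e-01,
        -1.42862542e+02],
       [ 0.00000000e+00,  0.00000000e+00,  0.00000000e+00,
         1.00000000e+00]])}
```

View pics/scene0.png

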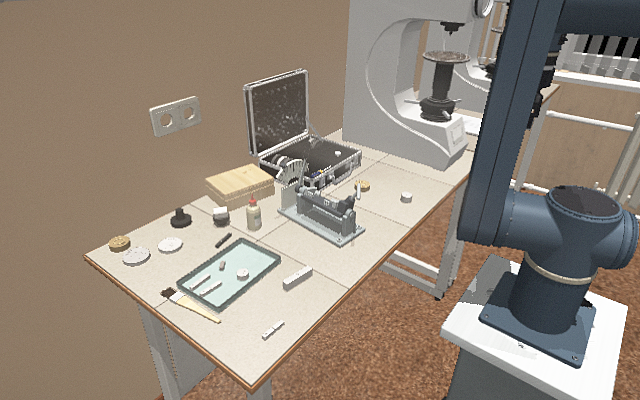

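View pics/side0.png

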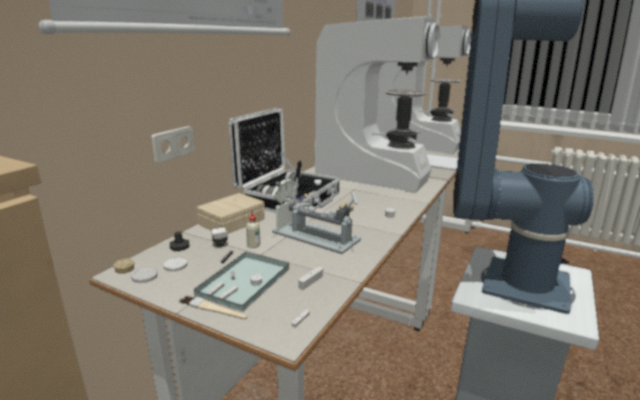

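The scene view shows the stage around (320,215), with the scale at (292,172), the T-handle at about (357,190) and the steel bar at (298,278). The notched bar is at (273,329). The side view agrees.

```bash
cat > h.py <<'E'
from cell import manip
import cv2,numpy as np
from scipy.spatial.transform import Rotation as R
def snap(n,name,scale=1):
    s=manip.get_state(); im,d=manip.read_camera(n)
    c=manip.calibration(n)
    if n=="wrist":
        T=np.eye(4);T[:3,:3]=s["ee_rot"];T[:3,3]=s["ee_pos"];M=T@np.array(c["T_tool_cam"])
    else:
        r=cv2.Rodrigues(c["rvec"])[0];M=np.eye(4);M[:3,:3]=r.T;M[:3,3]=-r.T@c["tvec"]
    cv2.imwrite(f"pics/{name}.png",im); np.savez(f"pics/{name}.npz",im=im,d=d,M=M,n=n)
    return im
class V:
    def __init__(s,name):
        z=np.load(f"pics/{name}.npz");s.im,s.d,s.M=z["im"],z["d"],z["M"]
        c=manip.calibration(str(z["n"]));f=200/np.tan(np.radians(c["fov_y"]/2))
        s.K=np.array([[f,0,c["cx"]],[0,f,c["cy"]],[0,0,1]]);s.D=c["dist"]
    def ray(s,px):
        p=cv2.undistortPoints(np.array(px,float).reshape(-1,1,2),s.K,s.D)[:,0]
        return s.M[:3,3],np.c_[p,np.ones(len(p))]@s.M[:3,:3].T
    def plane(s,px,z):
        o,r=s.ray(px);return o+r*((z-o[2])/r[:,2])[:,None]
    def depth(s,px):
        o,r=s.ray(px);q=np.round(np.array(px)).astype(int).reshape(-1,2)
        return o+r*s.d[q[:,1],q[:,0]][:,None]
    def proj(s,P):
        W=np.linalg.inv(s.M);return cv2.projectPoints(np.array(P,float).reshape(-1,3),cv2.Rodrigues(W[:3,:3])[0],W[:3,3],s.K,s.D)[0][:,0]
    def cloud(s):
        v,u=np.mgrid[:400,:640];px=np.c_[u.ravel(),v.ravel()].astype(float)
        o,r=s.ray(px);return (o+r*s.d.reshape(-1,1)).reshape(400,640,3)
E
python3 - <<'E'
from h import *
snap("scene","s1");v=V("s1");np.set_printoptions(precision=1,suppress=True)
print("plate",v.plane([[278,211],[330,243],[365,228]],12))
px=[[298,278],[273,329],[357,190],[292,172],[406,197],[364,185],[326,200]]
print(v.depth(px)); print(v.plane(px,20))
s=manip.get_state();print(s["time_s"])
E
```

```text
plate [[700.9  59.9  12. ]
 [489.8  88.   12. ]
 [454.8 -28.4  12. ]]
[[ 461.9  251.1   20.8]
 [ 411.6  388.9    9.6]
 [ 468.8    6.1  144.2]
 [ 694.     2.2  120.3]
 [ 437.6 -235.7   22.9]
 [ 582.9 -224.4   18.7]
 [ 550.3   28.5   93.2]]
[[ 462.5  250.3   20. ]
 [ 405.   395.4   20. ]
 [ 581.4 -180.4   20. ]
 [ 822.  -142.6   20. ]
 [ 439.7 -240.4   20. ]
 [ 581.7 -222.3   20. ]
 [ 621.1  -68.9   20. ]]
0.2
```

```bash
python3 -m creep '[[[0,0,-0.8],-0.187,1],[[0,0,-0.8],-0.187,1],[[0,0,-0.8],-0.187,1],[[0,0,-0.8],-0.187,1],[[0,0,-0.8],-0.187,1],[[0,0,-0.8],-0.187,1],[[0,0,-0.8],-0.187,1],[[0,0,-0.8],-0.187,1],[[0,0,-0.8],-0.187,1],[[0,0,-0.8],-0.187,1],[[0,0,-0.8],-0.187,1],[[0,0,-0.8],-0.187,1]]'
python3 -m creep '[[[0,0,0],-0.157,1],[[0,0,0],-0.157,1],[[0,0,0],-0.157,1],[[-3.4,5.2,0],0,1],[[-3.4,5.2,0],0,1],[[-3.4,5.2,0],0,1],[[-3.4,5.2,0],0,1],[[-3.4,5.2,0],0,1],[[-3.4,5.2,0],0,1],[[-3.4,5.2,0],0,1],[[-3.4,5.2,0],0,1],[[-3.4,5.2,0],0,1]]'
python3 -m creep '[[[0,0,0],0,1],[[0,0,0],0,1]]'
python3 - <<'E'
from h import *
snap("wrist","w1");print(manip.get_state()["ee_pos"],manip.get_state()["ee_rot"])
E
```

```text
time_s: 1.7
ee_pos: [217.8, -477.6, 327.3]
ee_rot: [[-0.894, 0.447, -0.0], [0.447, 0.894, 0.001], [0.0, 0.0, -1.0]]
ft_force: [-0.1, 0.1, -0.3]
opening: 85.3
grasp_force: 0.0
time_s: 3.2
ee_pos: [524.1, -7.4, 327.2]
ee_rot: [[-1.0, -0.001, 0.0], [-0.001, 1.0, -0.0], [-0.0, -0.0, -1.0]]
ft_force: [1.0, -0.7, 0.9]
opening: 85.2
grasp_force: 0.0
time_s: 3.45
ee_pos: [523.0, -9.2, 326.9]
ee_rot: [[-1.0, -0.002, -0.001], [-0.002, 1.0, -0.0], [0.001, -0.0, -1.0]]
ft_force: [-0.7, -0.3, 0.1]
opening: 85.4
grasp_force: 0.0
[522.82752443  -9.94179768 327.27672408] [[-9.99999647e-01 -6.22927515e-04 -5.63462476e-04]
 [-6.22681236e-04  9.99999711e-01 -4.37152349e-04]
 [ 5.63734627e-04 -4.36801337e-04 -9.99999746e-01]]
```

View pics/w1.png

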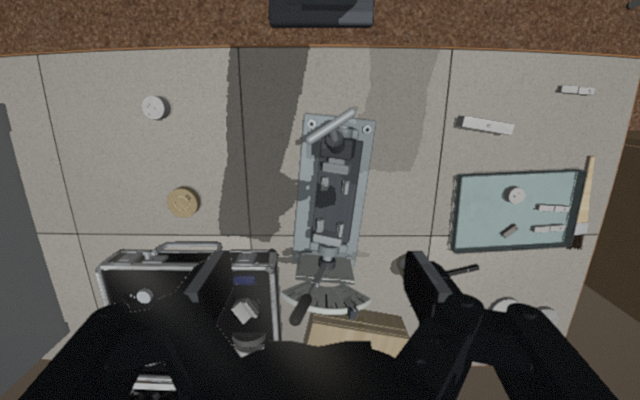

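The wrist view shows the stage at (330,190), the T-handle crossbar from (308,143) to (355,112) and the scale fan at (325,297). The lever grip is at (301,308) leaning right, and the clip is at about (352,313). The steel bar is at (487,125), the slug at (153,107) and the brass weight at (183,202).

```bash
python3 - <<'E'
from h import *
im=cv2.imread("pics/w1.png")[95:335,265:395]
a=cv2.resize(im[:125],None,fx=4.5,fy=4.5,interpolation=cv2.INTER_CUBIC);b=cv2.resize(im[115:],None,fx=4.5,fy=4.5,interpolation=cv2.INTER_CUBIC)
a=a[:560];b=b[:560]
cv2.imwrite("pics/c1.png",cv2.resize(np.hstack([a,b]),(800,int(800*560/1170))))
E
```

```text
(no output)
```

View pics/c1.png

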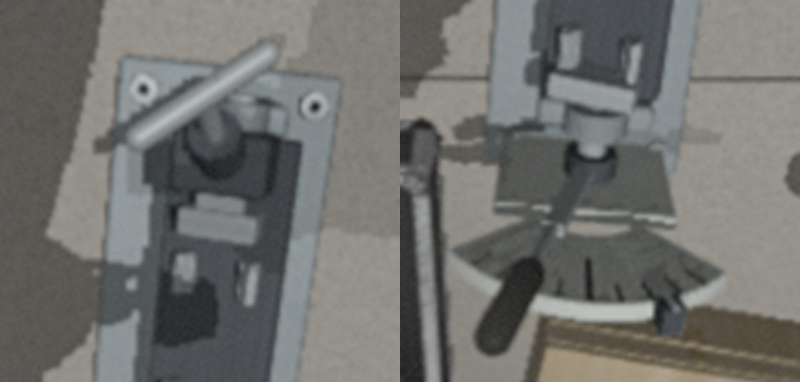

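```bash
cat >> h.py <<'E'
np.set_printoptions(precision=1,suppress=True)
E
python3 - <<'E'
from h import *
v=V("w1")
P=v.plane([[304.6,113.5],[375.5,121.6],[296.5,215.2],[294.2,245.7],[359.2,215],[356,255.5]],12);print(P)
dl=P[3]-P[0];dr=P[5]-P[1];df=P[1]-P[0]
print("yaw",np.arctan2(dl[1],dl[0]),np.arctan2(dr[1],dr[0]),np.arctan2(-df[0],df[1]),np.linalg.norm(df))
yaw=(np.arctan2(dl[1],dl[0])+np.arctan2(dr[1],dr[0]))/2
X=np.array([np.cos(yaw),np.sin(yaw),0]);O=(P[0]+P[1])/2+120*X;O[2]=0
Y=np.array([-X[1],X[0],0]);print("O",O,yaw)
print("scaletop pred",O+112*X+[0,0,155], v.proj([O+112*X+[0,0,155]]), v.plane([[326.4,307.5]],155), v.plane([[326.4,307.5]],150))
# scene plate corners predicted
s=V("s1");print(s.proj([O-120*X+55*Y+[0,0,12],O-120*X-55*Y+[0,0,12],O+130*X+55*Y+[0,0,12]]))
# lever angle: for a in .. ; clip
for a in (-.7,-.6,-.5,-.4,-.3): print(a, v.proj([O+90*X-np.sin(a)*143*Y*-1*-1*-1+[0,0,75+143*np.cos(a)]])) if 0 else print(a, v.proj([O+90*X+np.sin(a)*143*Y+[0,0,75+143*np.cos(a)],O+90*X+np.sin(a)*91*Y+[0,0,75+91*np.cos(a)]]).ravel())
for a in (.3,.4,.5,.6): print("clip",a, v.proj([O+112*X+np.sin(a)*85*Y+[0,0,75+85*np.cos(a)]]))
# steel bar etc: mask from depth
C=v.cloud()
def comp(m,name):
    n,l,st,ce=cv2.connectedComponentsWithStats(m.astype(np.uint8))
    for i in range(1,n):
        if st[i,4]>60: 
            q=C[l==i]; r=cv2.minAreaRect(q[:,:2].astype(np.float32)); print(name,ce[i],st[i,4],np.median(q,0),r)
z=C[:,:,2];u=np.arange(640)[None,:];w=np.arange(400)[:,None]
comp((z>17)&(z<32)&(u>440)&(u<530)&(w<150)&(w>100),"bar")
comp((z>60)&(C[:,:,0]<480)&(u>290)&(u<380)&(z>125)&(z<160),"T")
E
```

```text
[[455.1 -28.4  12. ]
 [466.3  78.3  12. ]
 [616.7 -43.2  12. ]
 [672.1 -48.2  12. ]
 [616.   60.1  12. ]
 [690.5  58.   12. ]]
yaw -0.09093752018083678 -0.09008514202049829 -0.10491203695988878 107.2739382927797
O [580.2  14.1   0. ] -0.09051133110066753
scaletop pred [691.8   4.  155. ] [[327.2 309.9]] [[688.2   2.9 155. ]] [[692.    3.1 150. ]]
[[339.3 245. ]
 [365.  227.7]
 [275.2 209. ]]
-0.7 [250.  303.9 282.9 286.6]
-0.6 [258.5 309.7 288.2 289.6]
-0.5 [268.3 315.  294.1 292.3]
-0.4 [279.3 319.8 300.5 294.8]
-0.3 [291.4 324.  307.3 296.9]
clip 0.3 [[346.9 312. ]]
clip 0.4 [[352.9 310.9]]
clip 0.5 [[358.4 309.5]]
clip 0.6 [[363.5 307.7]]
bar [487.1 125. ] 600 [468.3 243.8  24.3] ((468.6867980957031, 245.31109619140625), (79.98709106445312, 16.64450454711914), 82.42385864257812)
T [332.  125.4] 543 [465.8   7.6 144.3] ((469.66717529296875, 7.583515167236328), (19.829383850097656, 61.60271072387695), 31.473621368408203)
```

```bash
cat >> h.py <<'E'
YAW=-0.0905;O=np.array([580.2,14.1,0]);X=np.array([np.cos(YAW),np.sin(YAW),0]);Y=np.array([-X[1],X[0],0])
def st(P): P=np.asarray(P)-O; return np.stack([P@X,P@Y,P[...,2]],-1)
def lever(v):
    S=st(v.cloud());g=v.im.max(2)
    m=(abs(S[...,0]-90)<12)&(S[...,2]>120)&(S[...,2]<240)&(abs(S[...,1])<110)&(v.d>0)
    q=S[m];r=np.hypot(q[:,1],q[:,2]-75);a=np.arctan2(q[:,1],q[:,2]-75)
    k=(r>95)&(r<140);k2=(r<90)&(r>60)
    print("lever n",k.sum(),"ang",np.median(a[k]),"x",np.median(q[k,0]),"pointer n",k2.sum(),np.median(a[k2]) if k2.any() else 0)
    m=(S[...,0]>98)&(S[...,0]<128)&(S[...,2]>75)&(v.d>0);q=S[m];r=np.hypot(q[:,1],q[:,2]-75);a=np.arctan2(q[:,1],q[:,2]-75)
    k=(r>83)&(r<96)&(abs(a)<.9);print("clip n",k.sum(),"ang",np.median(a[k]) if k.any() else 0, "pos",q[k].mean(0) if k.any() else 0, "rim",np.percentile(r[r<84],98) if (r<84).any() else 0)
    return S
E
python3 - <<'E'
from h import *
v=V("w1");S=lever(v)
# long mark direction by pixel: ray to plane x=112 in stand
def onx(px,x):
    o,r=v.ray(px);o=st(o);r=np.stack([r@X,r@Y,r[:,2]],-1);return o+r*((x-o[0])/r[:,0])[:,None]
p=onx([[326.4,307.5],[326.4,294.5],[352,307],[351,314]],112);print(p,np.arctan2(p[:,1],p[:,2]-75))
E
```

```text
lever n 314 ang -0.2738680908303007 x 82.07939378676946 pointer n 78 -0.28739526510786284
clip n 120 ang 0.3680229902040179 pos [111.6  32.1 157. ] rim 82.09114311505441
[[112.   -0.9 150.4]
 [112.   -0.1 122.4]
 [112.   32.8 145.4]
 [112.   30.  159.6]] [-0.  -0.   0.4  0.3]
```

```bash
python3 -m creep '[[[-4.8,-0.6,0],0,1],[[-4.8,-0.6,0],0,1],[[-4.8,-0.6,0],0,1],[[0,0,0],-0.185,1],[[0,0,0],-0.185,1],[[0,0,0],-0.185,1],[[0,0,0],-0.185,1],[[0,0,2],-0.185,1],[[0,0,2],-0.185,1],[[0,0,2],-0.185,1],[[0,0,2],-0.185,1]]'
python3 -m creep '[[[0,0,1],0,1],[[0,0,0],0,1]]'
```

```text
time_s: 4.88
ee_pos: [666.6, -29.6, 247.4]
ee_rot: [[-0.087, -0.996, 0.001], [-0.996, 0.087, -0.0], [0.0, -0.001, -1.0]]
ft_force: [0.4, -0.3, -0.2]
opening: 85.2
grasp_force: 0.0
time_s: 5.12
ee_pos: [666.5, -28.4, 236.8]
ee_rot: [[-0.094, -0.996, -0.002], [-0.996, 0.094, 0.0], [0.0, 0.002, -1.0]]
ft_force: [-0.2, 0.3, 0.7]
opening: 85.3
grasp_force: 0.0
```

```bash
python3 -m creep '[[[0,0,3.2],0,1],[[0,0,3.1],0,1],[[0,0,0],0,-1],[[0,0,0],0,-1],[[0,0,0],0,-1],[[0,0,0],0,-1],[[0,0,0],0,-1]]' 25
```

```text
time_s: 6.0
ee_pos: [665.0, -27.1, 176.7]
ee_rot: [[-0.09, -0.996, -0.003], [-0.996, 0.09, -0.0], [0.001, 0.003, -1.0]]
ft_force: [-8.5, 0.7, 5.7]
opening: 13.0
grasp_force: 25.1
```

```bash
python3 -m creep '[[[-0.83,0,-0.21],0,-1],[[-0.85,0,-0.15],0,-1],[[-0.85,0,-0.09],0,-1],[[-0.85,0,-0.03],0,-1],[[0,0,0],0,-1]]'
python3 - <<'E'
from h import *
snap("scene","s2");lever(V("s2"))
E
```

```text
time_s: 6.62
ee_pos: [667.9, 3.4, 180.0]
ee_rot: [[-0.091, -0.996, -0.005], [-0.996, 0.091, -0.007], [0.007, 0.004, -1.0]]
ft_force: [-6.3, -4.9, 2.2]
opening: 13.5
grasp_force: 25.5
lever n 75 ang 0.02615427086611463 x 95.49739130959001 pointer n 24 -0.08781368481376561
clip n 23 ang 0.3680310417489701 pos [113.4  27.9 155.6] rim 82.46973588790794
```

```bash
python3 -m creep '[[[0,0,0],0,0.3],[[0,0,0],0,1],[[0,0,-3.5],0,1],[[0,0,-3.5],0,1],[[0,3,0],0.185,1],[[0,3,0],0.185,1],[[0,0,0],0.185,1],[[0,0,0],0.185,1],[[0,0,0],0.185,1],[[0,0,0],0.185,1],[[0,0,0],0.185,1],[[0,0,0],0.185,1]]'
python3 -m creep '[[[0,0,0],0,1]]'
python3 - <<'E'
from h import *
im=snap("wrist","w2");print(manip.get_state()["ee_pos"]);v=V("w2");lever(v)
p=v.proj([O+X*90+[0,0,160],O+X*112+[0,0,150]]);print(p)
c=p.mean(0).astype(int);cr=im[c[1]-75:c[1]+75,c[0]-100:c[0]+100];print(c);cv2.imwrite("pics/c2.png",cv2.resize(cr,None,fx=4,fy=4,interpolation=cv2.INTER_CUBIC))
E
```

```text
time_s: 8.18
ee_pos: [612.0, 17.8, 249.6]
ee_rot: [[-1.0, 0.004, 0.001], [0.004, 1.0, 0.0], [-0.001, 0.0, -1.0]]
ft_force: [-0.6, 0.6, -0.7]
opening: 85.6
grasp_force: 0.0
time_s: 8.3
ee_pos: [611.9, 17.7, 249.5]
ee_rot: [[-1.0, -0.004, 0.001], [-0.004, 1.0, 0.0], [-0.001, 0.0, -1.0]]
ft_force: [-0.1, 0.6, -0.0]
opening: 85.7
grasp_force: 0.0
[611.8  17.7 249.4]
lever n 589 ang -0.06608799654870322 x 82.08203396633559 pointer n 116 -0.07924180441934606
clip n 222 ang 0.3659566345842527 pos [112.5  31.8 157.2] rim 81.59403531086538
[[303.4 265.3]
 [302.  280.5]]
[302 272]
```

View pics/c2.png

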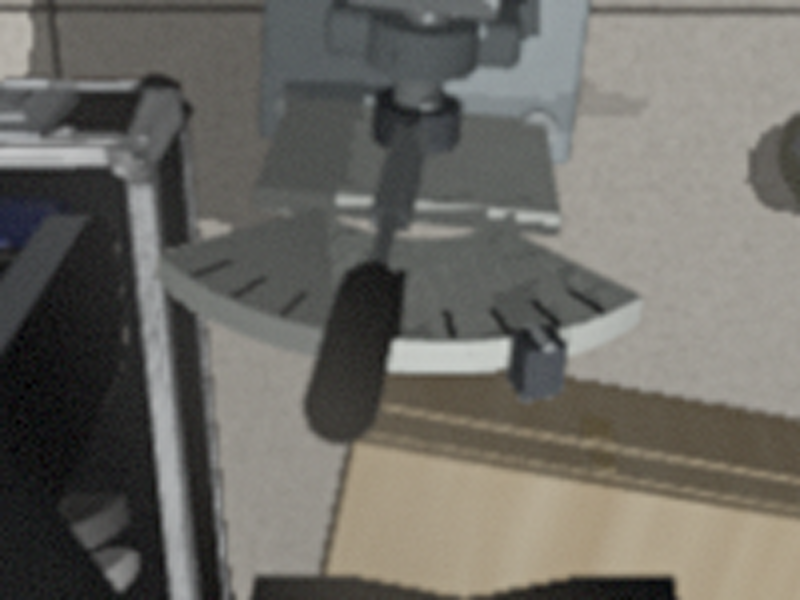

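Lever still leans slightly right, with the grip tip at crop (340,415). The clip sits at (540,355), and the visible scale marks are at (448,322), (498,320), (542,312), (587,300) on the left and (293,303), (246,288), (212,270) on the right.

```bash
cat >> h.py <<'E'
def onx(v,px,x):
    o,r=v.ray(px);o=st(o);r=np.stack([r@X,r@Y,r[:,2]],-1);return o+r*((x-o[0])/r[:,0])[:,None]
def ang(p): return np.degrees(np.arctan2(p[:,1],p[:,2]-75))
E
python3 - <<'E'
from h import *
v=V("w2")
c=lambda q:np.array(q)/4+[202-.375,197-.375]
p=onx(v,c([[293,303],[246,288],[212,270],[448,322],[498,320],[542,312],[587,300]]),112);print(ang(p),p)
p=onx(v,c([[385,235],[383,255]]),88);print("pointer",ang(p),p)
p=onx(v,c([[372,275],[335,425]]),85);print("grip",ang(p),p)
p=onx(v,c([[544,340],[540,395],[532,335],[556,335]]),108);print("clip",ang(p),p)
E
```

```text
[-22.5 -33.2 -42.8   9.1  19.6  29.9  41.6] [[112.  -27.  140. ]
 [112.  -39.3 135. ]
 [112.  -49.1 127.9]
 [112.   10.9 142.6]
 [112.   23.1 139.8]
 [112.   34.2 134.5]
 [112.   46.3 127. ]]
pointer [-4.8 -4.1] [[ 88.   -5.9 146.3]
 [ 88.   -5.8 155.7]]
grip [-4.5 -4. ] [[ 85.   -7.5 170. ]
 [ 85.  -10.1 221. ]]
clip [22.9 17.1 21.6 25.4] [[108.   33.  153.3]
 [108.   30.8 174.8]
 [108.   30.3 151.6]
 [108.   36.1 150.8]]
```

```bash
python3 -m creep '[[[-2.8,-0.7,0],0,1],[[-2.85,-0.65,0],0,1],[[0,0,2],0.09,1],[[0,0,2.6],0,1],[[0,0,2.6],0,1],[[0,0,0],0,0],[[0,0,0],0,-1],[[0,0,0],0,-1],[[0,0,0],0,-1],[[0,0,0],0,-1]]' 40
python3 -m creep '[[[0,0,0],0,-1],[[0,0,0],0,-1]]'
```

```text
time_s: 9.6
ee_pos: [669.1, 2.2, 180.1]
ee_rot: [[-0.996, 0.09, 0.004], [0.09, 0.996, -0.003], [-0.005, -0.003, -1.0]]
ft_force: [-1.3, -4.7, 6.1]
opening: 12.7
grasp_force: 38.8
time_s: 9.85
ee_pos: [669.1, 2.3, 180.1]
ee_rot: [[-0.996, 0.09, 0.004], [0.09, 0.996, -0.003], [-0.005, -0.003, -1.0]]
ft_force: [-1.8, -4.4, 5.4]
opening: 12.6
grasp_force: 38.8
```

```bash
python3 -m creep '[[[0,0.15,0],0,-1],[[0,0.15,0],0,-1],[[0,0,0],0,-1]]'
python3 -m creep '[[[0,0,0],0,0],[[0,0,0],0,1],[[0,0,0],0,1],[[0,0,-3.5],0,1],[[0,0,-3.5],0,1],[[3,0.4,0],0,1],[[3,0,0],0,1],[[0,0,0],0,1]]'
python3 - <<'E'
from h import *
im=snap("wrist","w3");print(manip.get_state()["ee_pos"]);v=V("w3");lever(v)
p=v.proj([O+X*90+[0,0,160],O+X*112+[0,0,150]]);print(p)
c=p.mean(0).astype(int);cr=im[c[1]-75:c[1]+75,c[0]-100:c[0]+100];print(c);cv2.imwrite("pics/c3.png",cv2.resize(cr,None,fx=4,fy=4,interpolation=cv2.INTER_CUBIC))
E
```

```text
time_s: 10.22
ee_pos: [669.2, 3.8, 180.1]
ee_rot: [[-0.996, 0.09, 0.004], [0.09, 0.996, -0.006], [-0.005, -0.006, -1.0]]
ft_force: [-1.1, -6.0, 6.3]
opening: 12.5
grasp_force: 38.9
time_s: 11.22
ee_pos: [606.9, 17.1, 246.8]
ee_rot: [[-0.996, 0.088, -0.002], [0.088, 0.996, 0.001], [0.002, 0.001, -1.0]]
ft_force: [0.1, -0.1, 0.2]
opening: 85.2
grasp_force: 0.0
[608.3  16.7 247. ]
lever n 607 ang -0.011127139857069587 x 82.1207938703482 pointer n 115 -0.018152966012533328
clip n 222 ang 0.365086996999585 pos [112.5  31.9 157.4] rim 81.55605111306241
[[310.6 273. ]
 [311.  287.9]]
[310 280]
```

View pics/c3.png

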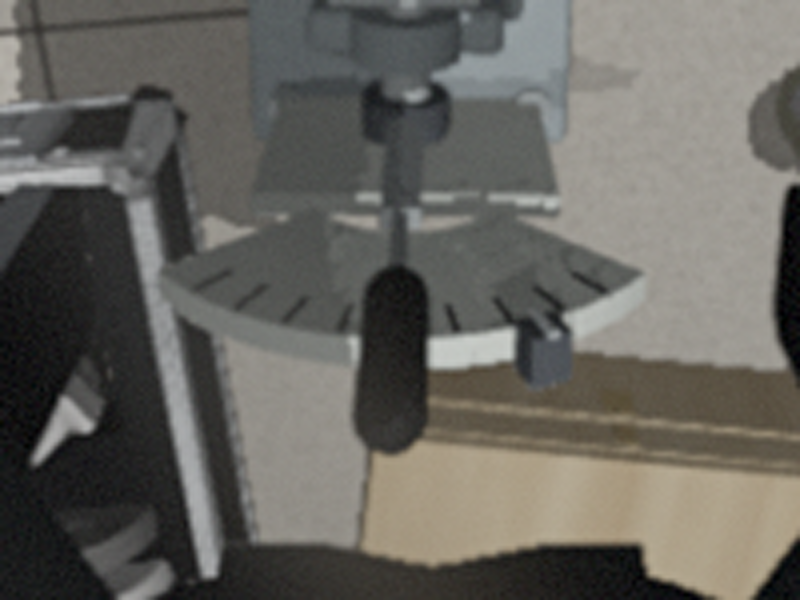

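Lever now looks upright: pointer at crop (400,240), midway between the two 10° marks at (345,318) and (452,318). The clip is at (545,350), unmoved.

```bash
python3 -m creep '[[[3.2,4.3,0],0,1],[[3.2,4.3,0],0,1],[[3.2,4.3,0],0,1],[[3.2,4.3,0],0,1],[[3.2,4.3,0],0,1],[[0,0,1],-0.18,1],[[0,0,1],-0.18,1],[[0,0,1],-0.18,1],[[0,0,1],-0.18,1],[[0,0,1],-0.18,1],[[0,0,1],-0.18,1],[[0,0,1],-0.18,1]]'
python3 -m creep '[[[0,0,0],-0.18,1],[[0,0,0],-0.09,1],[[0,0,0],0,1]]'
python3 - <<'E'
from h import *
snap("wrist","w4");s=manip.get_state();print(s["ee_pos"],s["ee_rot"]);v=V("w4");C=v.cloud();z=C[...,2]
m=((z>17)&(z<32)&(np.hypot(C[...,0]-468,C[...,1]-245)<60)).astype(np.uint8)
n,l,stt,ce=cv2.connectedComponentsWithStats(m);i=1+stt[1:,4].argmax();q=C[l==i];k=q[q[:,2]>21]
print(ce[i],stt[i],np.median(q[:,2]),cv2.minAreaRect(k[:,:2].astype(np.float32)),k.mean(0))
E
```

```text
time_s: 12.78
ee_pos: [469.6, 245.0, 176.8]
ee_rot: [[-0.383, -0.924, 0.001], [-0.924, 0.383, 0.0], [-0.001, -0.0, -1.0]]
ft_force: [0.0, -0.5, -0.3]
opening: 85.1
grasp_force: 0.0
time_s: 13.15
ee_pos: [469.4, 244.9, 177.1]
ee_rot: [[-0.13, -0.991, 0.0], [-0.991, 0.13, 0.0], [-0.0, -0.0, -1.0]]
ft_force: [-0.2, 0.7, -0.1]
opening: 85.8
grasp_force: 0.0
[469.3 244.9 177.1] [[-0.1 -1.   0. ]
 [-1.   0.1  0. ]
 [-0.  -0.  -1. ]]
[318.  181.1] [ 310  144   17   76 1162] 24.180326604933043 ((468.8807678222656, 245.24224853515625), (79.42268371582031, 15.995338439941406), 81.81597900390625) [468.5 243.6  24.2]
```

```bash
python3 -m creep '[[[0,0,5],0,1],[[0,0,5],0,1],[[0,0,4],0,1],[[0,0,2],0,1],[[0,0,1.3],0,1],[[0,0,0],0,1],[[0,0,0],0,-1],[[0,0,0],0,-1],[[0,0,0],0,-1],[[0,0,0],0,-1],[[0,0,0],0,-1]]' 60
```

```text
time_s: 14.58
ee_pos: [469.3, 244.8, 4.9]
ee_rot: [[-0.129, -0.992, 0.001], [-0.992, 0.129, 0.001], [-0.001, -0.001, -1.0]]
ft_force: [0.4, 0.4, 2.6]
opening: 14.5
grasp_force: 61.5
```

```bash
python3 -m creep '[[[0,0,-4.9],0,-1],[[0,0,-4.9],0,-1],[[0,0,-4.9],0,-1],[[0,0,-4.9],0.17,-1],[[0,0,0],0.17,-1],[[0,0,0],0.17,-1],[[0,0,0],0.17,-1],[[0,0,0],0.17,-1],[[0,0,0],0.17,-1],[[0,0,0],0.17,-1],[[0,0,0],0.17,-1],[[0,0,0],0.17,-1]]'
python3 -m creep '[[[-2.54,-4.42,0],0,-1],[[-2.54,-4.42,0],0,-1],[[-2.54,-4.42,0],0,-1],[[-2.54,-4.42,0],0,-1],[[-2.54,-4.42,0],0,-1],[[0,0,0],0,-1],[[0,0,0],0,-1]]'
python3 - <<'E'
from h import *
im=snap("wrist","w5");s=manip.get_state();print(s["ee_pos"],s["ee_rot"]);v=V("w5")
S=st(v.cloud())
for nm,(x0,x1,y0,y1,z0,z1) in dict(lugs=(-60,60,-28,28,79,92),bar=(-60,60,-25,25,205,260),stop=(36,60,-30,30,90,100),jaw=(-80,-40,-30,30,88,100),T=(-150,-70,-45,45,115,165),bed=(-60,60,-40,40,70,78)).items():
    m=((S[...,0]>x0)&(S[...,0]<x1)&(S[...,1]>y0)&(S[...,1]<y1)&(S[...,2]>z0)&(S[...,2]<z1)).astype(np.uint8)
    n,l,stt,ce=cv2.connectedComponentsWithStats(m)
    for i in range(1,n):
        if stt[i,4]>25:
            q=S[l==i];print(nm,stt[i],"min",np.percentile(q,3,axis=0),"max",np.percentile(q,97,axis=0),"az",cv2.minAreaRect(q[:,:2].astype(np.float32))[1:])
E
```

```text
time_s: 16.08
ee_pos: [467.9, 244.3, 198.9]
ee_rot: [[-0.996, 0.094, -0.002], [0.094, 0.996, -0.001], [0.002, -0.001, -1.0]]
ft_force: [-0.2, 0.7, -2.2]
opening: 14.3
grasp_force: 60.8
time_s: 16.95
ee_pos: [574.8, 13.3, 199.0]
ee_rot: [[-0.996, 0.089, -0.002], [0.089, 0.996, 0.001], [0.003, 0.001, -1.0]]
ft_force: [-0.3, -0.0, -1.1]
opening: 14.7
grasp_force: 60.8
[574.8  13.8 199.4] [[-1.   0.1 -0. ]
 [ 0.1  1.   0. ]
 [ 0.   0.  -1. ]]
lugs [296 154  10  22 194] min [-42.3 -19.   81.4] max [-25.3 -12.   88.7] az ((7.740063190460205, 17.956985473632812), 89.57622528076172)
lugs [329 154  10  22 212] min [-42.3   9.3  81.5] max [-25.   17.1  88.9] az ((17.953933715820312, 7.880202293395996), 0.9469699859619141)
lugs [297 219   4  20  65] min [ 19.6 -20.   80.2] max [ 36.1 -16.9  88.7] az ((3.1723275184631348, 18.451091766357422), 88.13169860839844)
bar [ 252  185  139  157 9980] min [-44.8 -20.1 210.5] max [ 27.9  19.4 255.5] az ((48.39455795288086, 78.87071228027344), 65.81087493896484)
jaw [297 121  42  24 823] min [-70.2 -16.9  91.6] max [-52.5  14.2  96.2] az ((34.0388298034668, 18.75928497314453), 89.87300872802734)
T [ 279   21   78   84 2448] min [-129.6  -20.7  116.6] max [-87.4  19.6 157.3] az ((29.34604835510254, 59.94365692138672), 44.077484130859375)
bed [ 286  133   63  112 3315] min [-56.3 -28.3  73.8] max [36.1 25.7 76.5] az ((56.2319221496582, 108.0422134399414), 89.87835693359375)
```

View pics/w5.png

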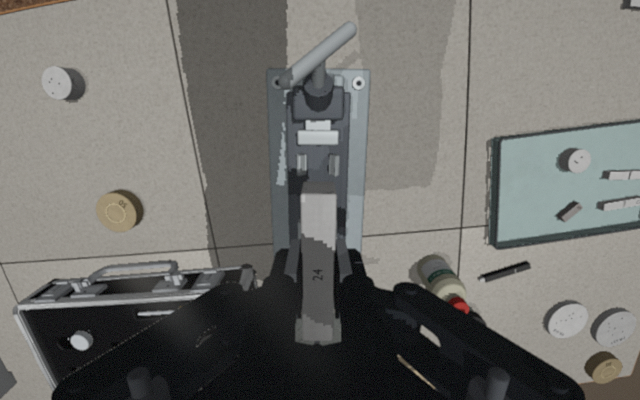

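The wrist view shows the bar held straight between the fingers at (318,265), above the nest. The near lugs are at (301,165) and (334,165), the jaw at (318,133) and the handle crossbar runs from (287,80) to (353,28).

```bash
python3 -m creep '[[[0.17,-0.03,0],0.01,-1],[[0,0,4],0,-1],[[0,0,4],0,-1],[[0,0,2],0,-1],[[0,0,1],0,-1],[[0,0,0.4],0,-1],[[0,0,0],0,-1]]'
```

```text
time_s: 17.88
ee_pos: [574.3, 13.2, 87.1]
ee_rot: [[-0.995, 0.098, 0.002], [0.098, 0.995, -0.0], [-0.002, 0.0, -1.0]]
ft_force: [-0.4, -0.8, -1.6]
opening: 14.7
grasp_force: 60.8
```

```bash
python3 -m creep '[[[0.08,0,0.3],0,-1],[[0,0,0.2],0,-1],[[0,0,0.1],0,-1],[[0,0,0],0,-1]]'
```

```text
time_s: 18.38
ee_pos: [572.9, 13.0, 80.0]
ee_rot: [[-0.995, 0.099, -0.0], [0.099, 0.995, -0.0], [0.0, -0.0, -1.0]]
ft_force: [0.3, 0.7, -2.3]
opening: 14.7
grasp_force: 60.8
```

```bash
python3 -m creep '[[[0,0,0.1],0,-1],[[0,0,0.1],0,-1]]'
```

```text
time_s: 18.62
ee_pos: [573.1, 13.0, 79.9]
ee_rot: [[-0.995, 0.099, 0.001], [0.099, 0.995, -0.0], [-0.001, -0.0, -1.0]]
ft_force: [-4.2, 0.3, 9.5]
opening: 14.7
grasp_force: 62.2
```

```bash
python3 -m creep '[[[0,0,0],0,0],[[0,0,0],0,1],[[0,0,0],0,1],[[0,0,-3],0,1],[[0,0,-6],0,1],[[0,0,-6],0,1],[[3,0,0],0,1],[[3,0,0],0,1],[[0,0,0],0,1]]'
python3 - <<'E'
from h import *
im=snap("wrist","w6");s=manip.get_state();print(s["ee_pos"]);v=V("w6");C=v.cloud()
YAW=-.098;X=np.array([np.cos(YAW),np.sin(YAW),0]);Y=np.array([-X[1],X[0],0]);O=np.array([577.6,13,0])
P=C-O;S=np.stack([P@X,P@Y,P[...,2]],-1)
def pick(nm,x0,x1,y0,y1,z0,z1):
    m=((S[...,0]>x0)&(S[...,0]<x1)&(S[...,1]>y0)&(S[...,1]<y1)&(S[...,2]>z0)&(S[...,2]<z1))
    q=S[m];print(nm,len(q),"min",np.percentile(q,3,axis=0),"max",np.percentile(q,97,axis=0),cv2.minAreaRect(q[:,:2].astype(np.float32)));return q
pick("bar",-48,39,-14,14,95.5,105);pick("jaw",-80,-45,-20,20,91,95)
q=pick("T",-155,-70,-45,45,118,175)
# crossbar: points within 12mm below top line; fit via SVD with residual trimming
exp=np.array([-111,0,143.]);d=np.array([-.612,.707,-.354])
for _ in range(4):
    r=q-exp;t=r@d;e=np.linalg.norm(r-np.outer(t,d),axis=1);k=q[(e<9)];c=k.mean(0);d=np.linalg.svd(k-c)[2][0];d*=np.sign(d[1]);exp=c
t=(k-c)@d;mid=c+d*(np.percentile(t,1)+np.percentile(t,99))/2
print("cross",len(k),c,d,"mid",mid,"len",np.ptp(t),"az",np.degrees(np.arctan2(d[1],d[0])),"world mid",O+mid[0]*X+mid[1]*Y+[0,0,mid[2]])
cv2.imwrite("pics/c6.png",cv2.resize(im[:330,200:440],None,fx=1.8,fy=1.8))
E
```

```text
time_s: 19.75
ee_pos: [512.0, 19.3, 228.5]
ee_rot: [[-0.995, 0.098, -0.0], [0.098, 0.995, 0.0], [0.0, 0.0, -1.0]]
ft_force: [-0.1, -0.5, 0.7]
opening: 85.3
grasp_force: 0.0
[513.   19.1 228.3]
bar 1127 min [-43.6  -7.4  97.9] max [ 32.    7.7 100.4] ((-4.910503387451172, 0.38878297805786133), (15.558634757995605, 80.4738540649414), 89.5803451538086)
jaw 298 min [-66.5 -16.1  91.5] max [-50.9  15.5  95. ] ((-55.97763442993164, -0.27582740783691406), (21.863149642944336, 33.480690002441406), 0.2676125168800354)
T 1318 min [-128.3  -20.8  119.4] max [-87.7  19.9 157.4] ((-104.09691619873047, 5.400516510009766), (27.79778480529785, 59.3775634765625), 41.14656066894531)
cross 1015 [-110.7   -0.9  148. ] [-0.6  0.7 -0.3] mid [-111.3   -0.3  147.7] len 62.609150082209524 az 130.42463286109486 world mid [466.8  23.6 147.7]
```

View pics/c6.png

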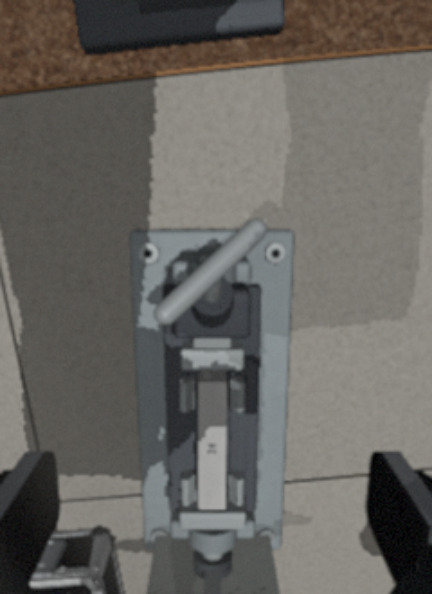

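The nest view shows the bar lying between the lugs at (212,430), with the jaw at (212,360), the stop at (213,522) and the crossbar from (162,315) to (262,227). Bar is seated, with its top at z 99 and its centre at x -4.9.

```bash
python3 -m creep '[[[5.8,1.4,0],0,1],[[0,0,1],0.171,1],[[0,0,1],0.171,1],[[0,0,1],0.171,1],[[0,0,1],0.172,1],[[0,0,1],0.172,1],[[0,0,1],0,1],[[0,0,0],0,1]]'
cat > t.py <<'E'
from h import *
MID=np.array([466.8,23.6,143.]);yaw=-.098
def c(s):
    th=np.radians(135)-s;x,y,z=.866*np.cos(th),np.sin(th),.5*np.cos(th)
    return np.array([x*np.cos(yaw)-y*np.sin(yaw),x*np.sin(yaw)+y*np.cos(yaw),z])
az=lambda s:np.arctan2(c(s)[1],c(s)[0])
def rows(ss,r=20):
    for a,b in zip(ss,ss[1:]):
        A=az(a);d=r*(c(b)-c(a));tx=np.array([np.cos(A),np.sin(A),0]);ty=np.array([np.sin(A),-np.cos(A),0])
        print(f"{b:.2f} [[{d@tx/10:.2f},{d@ty/10:.2f},{-d[2]/10:.2f}],{A-az(b):.3f},-1]")
def now():
    s=manip.get_state();p=s["ee_pos"]-MID;a=np.arctan2(p[1],p[0]);R_=s["ee_rot"];b=np.arctan2(R_[1,0],R_[0,0])
    S=np.linspace(-.1,1.9,2001);A=np.array([az(q) for q in S]);print("s from pos",S[abs(A-a).argmin()],"from yaw",S[abs(A-b).argmin()],"r",np.linalg.norm(p[:2]),s["ee_pos"],s["ft_force"],s["ft_torque"].round(2))
E
python3 - <<'E'
from t import *
print(MID+20*c(0));now();rows(np.arange(0,1.5,.13))
E
```

```text
time_s: 20.8
ee_pos: [456.6, 38.6, 166.9]
ee_rot: [[-0.579, 0.815, -0.002], [0.815, 0.579, 0.0], [0.001, -0.002, -1.0]]
ft_force: [0.2, 0.1, -0.3]
opening: 86.0
grasp_force: 0.0
[456.   38.9 135.9]
s from pos 0.01999999999999999 from yaw -0.0020000000000000018 r 18.166743685491095 [456.6  38.6 166.9] [ 0.2  0.1 -0.3] [ 0.   0.1 -0. ]
0.13 [[0.02,0.24,-0.10],0.126,-1]
0.26 [[0.02,0.24,-0.11],0.122,-1]
0.39 [[0.01,0.23,-0.12],0.118,-1]
0.52 [[0.01,0.23,-0.12],0.116,-1]
0.65 [[-0.00,0.23,-0.13],0.114,-1]
0.78 [[-0.01,0.23,-0.13],0.113,-1]
0.91 [[-0.02,0.22,-0.13],0.113,-1]
1.04 [[-0.02,0.22,-0.13],0.114,-1]
1.17 [[-0.03,0.23,-0.12],0.115,-1]
1.30 [[-0.04,0.23,-0.12],0.118,-1]
1.43 [[-0.05,0.23,-0.11],0.122,-1]
```

```bash
python3 -m creep '[[[0,0,2],0,1],[[0,0,1.9],0,1],[[0,0,0],0,0],[[0,0,0],0,-1],[[0,0,0],0,-1],[[0,0,0],0,-1],[[0,0,0],0,-1],[[0,0,0],0,-1]]' 40; python3 -c "
from t import *
now()"
```

```text
time_s: 21.8
ee_pos: [457.3, 38.4, 130.0]
ee_rot: [[-0.577, 0.817, 0.001], [0.817, 0.577, -0.001], [-0.001, 0.001, -1.0]]
ft_force: [-1.4, -0.7, 4.7]
opening: 8.4
grasp_force: 39.1
s from pos 0.044999999999999984 from yaw 0.0010000000000000009 r 17.646651809358485 [457.3  38.4 130. ] [-1.4 -0.7  4.7] [-0.1  0.3  0. ]
```

```bash
python3 -m creep '[[[0.02,0.24,-0.1],0.126,-1],[[0.02,0.24,-0.11],0.122,-1],[[0.01,0.23,-0.12],0.118,-1],[[0.01,0.23,-0.12],0.116,-1],[[0,0,0],0,-1]]'; python3 -c "
from t import *
now()"
python3 -m creep '[[[0,0.23,-0.13],0.114,-1],[[-0.01,0.23,-0.13],0.113,-1],[[-0.02,0.22,-0.13],0.113,-1],[[-0.02,0.22,-0.13],0.114,-1],[[0,0,0],0,-1]]'; python3 -c "
from t import *
now()"
```

```text
time_s: 22.42
ee_pos: [464.1, 43.0, 133.2]
ee_rot: [[-0.135, 0.991, -0.002], [0.991, 0.135, -0.0], [-0.0, -0.002, -1.0]]
ft_force: [-3.1, -1.6, 2.9]
opening: 8.1
grasp_force: 41.6
s from pos 0.515 from yaw 0.518 r 19.542439822899492 [464.1  43.  133.2] [-3.1 -1.6  2.9] [-0.1  0.8  0.4]
time_s: 23.05
ee_pos: [473.2, 42.8, 137.9]
ee_rot: [[0.312, 0.95, -0.002], [0.95, -0.312, 0.001], [0.001, -0.002, -1.0]]
ft_force: [-2.5, -0.1, -1.5]
opening: 7.8
grasp_force: 41.6
s from pos 1.04 from yaw 1.037 r 20.252683091794815 [473.2  42.8 137.9] [-2.5 -0.1 -1.5] [0.3 0.4 0.4]
```

```bash
cat >> t.py <<'E'
def T():
    s=manip.get_state();ax=np.array([-.5*np.cos(yaw),-.5*np.sin(yaw),.866])
    print("axis torque tcp-ref",((s["ft_torque"]+np.cross((s["ee_pos"]-MID)/1000,s["ft_force"]))@ax).round(3),"flange? raw",(s["ft_torque"]@ax).round(3))
E
python3 -c "
from t import *
T()"
python3 -m creep '[[[-0.02,0.11,-0.06],0.057,-1],[[0,0,0],0,-1]]'>/dev/null; python3 -c "
from t import *
now();T()"
python3 -m creep '[[[-0.02,0.11,-0.06],0.058,-1],[[0,0,0],0,-1]]' >/dev/null; python3 -c "
from t import *
now();T()"
python3 -m creep '[[[-0.02,0.11,-0.06],0.058,-1],[[0,0,0],0,-1]]' >/dev/null; python3 -c "
from t import *
now();T()"
```

```text
axis torque tcp-ref 0.278 flange? raw 0.221
s from pos 1.1019999999999999 from yaw 1.1019999999999999 r 20.133636746320732 [474.2  42.3 138.5] [-2.1  1.4 -2.7] [0.5 0.5 0.4]
axis torque tcp-ref 0.184 flange? raw 0.117
s from pos 1.177 from yaw 1.168 r 19.71392153648658 [475.2  41.4 139.4] [-3.4  1.1 -1.3] [0.4 0.5 0.3]
axis torque tcp-ref 0.174 flange? raw 0.103
s from pos 1.2449999999999999 from yaw 1.232 r 19.439256980338232 [476.2  40.6 140.1] [-4.4  1.3 -1.7] [0.3 0.6 0.3]
axis torque tcp-ref 0.237 flange? raw 0.149
```

```bash
python3 -m creep '[[[-0.02,0.11,-0.06],0.058,-1],[[0,0,0],0,-1]]'>/dev/null; python3 -c "
from t import *
now();T()"
python3 -m creep '[[[-0.02,0.08,-0.04],0.045,-1],[[0,0,0],0,-1]]' >/dev/null; python3 -c "
from t import *
now();T()"
python3 - <<'E'
from t import *
snap("wrist","w7");v=V("w7");C=v.cloud();P=C-np.array([577.6,13,0]);xx=np.array([np.cos(yaw),np.sin(yaw),0]);yy=np.array([-xx[1],xx[0],0])
S=np.stack([P@xx,P@yy,P[...,2]],-1)
for nm,x0,x1,y0,y1,z0,z1 in (("bar",-48,42,-6,6,96.5,103),("jaw",-80,-38,-15,15,91,95.5),("T",-155,-70,-45,45,130,175)):
    m=(S[...,0]>x0)&(S[...,0]<x1)&(S[...,1]>y0)&(S[...,1]<y1)&(S[...,2]>z0)&(S[...,2]<z1);q=S[m]
    if len(q)>20: print(nm,len(q),np.percentile(q,2,axis=0),np.percentile(q,98,axis=0))
E
```

```text
s from pos 1.3079999999999998 from yaw 1.296 r 18.708514711094566 [476.8  39.4 140.8] [-5.2  0.5 -1.4] [-0.   0.9  0.3]
axis torque tcp-ref 0.391 flange? raw 0.304
s from pos 1.3439999999999999 from yaw 1.345 r 18.700770313678113 [477.3  39.1 141.1] [-4.9 -0.9 -1.9] [0.1 1.  0.3]
axis torque tcp-ref 0.37 flange? raw 0.295
bar 2179 [-38.   -5.8  97.9] [ 38.5   5.8 100.5]
jaw 1174 [-65.6 -13.8  91.2] [-39.5  13.7  95.5]
T 2983 [-121.8  -22.9  141.7] [-84.9  31.1 173.8]
```

```bash
python3 -m creep '[[[0,0,0],0,0],[[0,0,0],0,1],[[0,0,0],0,1],[[0,0,-4],0,1],[[0,0,-4],-0.188,1],[[0,0,-4],-0.188,1],[[0,0,0],-0.188,1],[[0,0,0],-0.188,1],[[0,0,0],-0.188,1],[[0,0,0],-0.188,1],[[0,0,0],-0.188,1],[[0,0,0],-0.188,1]]'>/dev/null
python3 -m creep '[[[0,0,0],-0.188,1],[[0,0,0],-0.188,1],[[-2,0,0],-0.188,1],[[0,0,0],0,1]]'
python3 - <<'E'
from t import *
snap("wrist","w8");v=V("w8");C=v.cloud();P=C-np.array([577.6,13,0]);xx=np.array([np.cos(yaw),np.sin(yaw),0]);yy=np.array([-xx[1],xx[0],0])
S=np.stack([P@xx,P@yy,P[...,2]],-1)
for nm,x0,x1,y0,y1,z0,z1 in (("bar",-48,42,-6,6,96.5,103),("jaw",-80,-38,-15,15,91,95.5),("T",-155,-70,-45,45,122,175)):
    m=(S[...,0]>x0)&(S[...,0]<x1)&(S[...,1]>y0)&(S[...,1]<y1)&(S[...,2]>z0)&(S[...,2]<z1);q=S[m]
    if len(q)>20: print(nm,len(q),np.percentile(q,2,axis=0),np.percentile(q,98,axis=0))
ex=np.array([-111,0,145.]);th=np.radians(135)-1.33;d=np.array([.866*np.cos(th),np.sin(th),.5*np.cos(th)])
for _ in range(5):
    r=q-ex;t=r@d;e=np.linalg.norm(r-np.outer(t,d),axis=1);k=q[e<9];c_=k.mean(0);d=np.linalg.svd(k-c_)[2][0];d*=np.sign(d[1]);ex=c_
A=np.arctan2(d[1],d[0]);print(d,np.degrees(A),"s",np.radians(135)-np.arctan2(d[1],d[0]/.866), "by z",np.radians(135)-np.arctan2(d[1],d[2]/.5),np.ptp((k-c_)@d))
E
```

```text
time_s: 26.35
ee_pos: [498.4, 33.1, 261.6]
ee_rot: [[-0.994, 0.107, 0.001], [0.107, 0.994, -0.0], [-0.001, -0.0, -1.0]]
ft_force: [-0.6, -0.5, 0.1]
opening: 85.4
grasp_force: 0.0
bar 668 [-39.4  -5.7  97.8] [ 38.8   5.8 100.5]
jaw 455 [-66.4 -13.7  91.2] [-40.5  13.   95.4]
T 879 [-124.9  -26.5  122.5] [-88.7  26.3 154.8]
[0.4 0.9 0.2] 65.48900235069829 s 1.2700285473097068 by z 1.2660110559772726 63.91464708787103
```

```bash
python3 -m creep '[[[2.25,0.5,0],-0.165,1],[[0,0,1.5],-0.165,1],[[0,0,1.5],-0.165,1],[[0,0,1.5],-0.165,1],[[0,0,1.5],-0.165,1],[[0,0,1],-0.165,1],[[0,0,1],-0.165,1],[[0,0,0],0,1]]'; python3 - <<'E'
from t import *
print(MID+20*c(1.27),np.degrees(az(1.27)))
s=manip.get_state();print(np.degrees(np.arctan2(s["ee_rot"][1,0],s["ee_rot"][0,0]))+180)
E
```

```text
time_s: 27.4
ee_pos: [474.5, 41.0, 181.0]
ee_rot: [[-0.501, -0.865, -0.002], [-0.865, 0.501, 0.0], [0.001, 0.002, -1.0]]
ft_force: [0.5, -0.6, 0.3]
opening: 85.4
grasp_force: 0.0
[476.6  40.4 147.7] 59.875513702489705
59.936942602859546
```

```bash
python3 -m creep '[[[-0.05,-0.2,2],0,1],[[0,0,2.1],0,1],[[0,0,0],0,0],[[0,0,0],0,-1],[[0,0,0],0,-1],[[0,0,0],0,-1],[[0,0,0],0,-1],[[0,0,0],0,-1]]' 60;  python3 -c "
from t import *
T()"
python3 -m creep '[[[0.02,-0.12,-0.06],0.063,-1],[[0,0,0],0,-1]]' >/dev/null; python3 -c "
from t import *
T()"
python3 -m creep '[[[0.02,-0.1,-0.06],0.055,-1],[[0,0,0],0,-1]]'; python3 -c "
from t import *
now();T()"
```

```text
time_s: 28.4
ee_pos: [477.9, 40.3, 141.7]
ee_rot: [[-0.498, -0.867, 0.001], [-0.867, 0.498, 0.0], [-0.001, -0.001, -1.0]]
ft_force: [-2.1, 0.7, 6.4]
opening: 7.2
grasp_force: 58.9
axis torque tcp-ref -0.122 flange? raw -0.102
axis torque tcp-ref 0.154 flange? raw 0.139
time_s: 28.9
ee_pos: [478.9, 39.6, 142.2]
ee_rot: [[-0.594, -0.804, -0.0], [-0.804, 0.594, 0.002], [-0.001, 0.001, -1.0]]
ft_force: [-3.5, 3.1, 5.2]
opening: 7.1
grasp_force: 60.8
s from pos 1.402 from yaw 1.9 r 20.062837654491215 [478.9  39.6 142.2] [-3.5  3.1  5.2] [0.7 0.5 0.5]
axis torque tcp-ref 0.172 flange? raw 0.137
```

```bash
python3 -m creep '[[[0,0,0],0,0],[[0,0,0],0,1],[[0,0,0],0,1],[[0,0,-4],0,1],[[0,0,-4],0.172,1],[[0,0,-4],0.172,1],[[0,0,0],0.172,1],[[0,0,0],0.172,1],[[0,0,0],0.172,1],[[0,0,0],0.172,1],[[-2,-0.5,0],0,1],[[0,0,0],0,1]]'
python3 - <<'E'
from t import *
snap("wrist","w9");v=V("w9");C=v.cloud();P=C-np.array([577.6,13,0]);xx=np.array([np.cos(yaw),np.sin(yaw),0]);yy=np.array([-xx[1],xx[0],0])
S=np.stack([P@xx,P@yy,P[...,2]],-1)
for nm,x0,x1,y0,y1,z0,z1 in (("bar",-48,42,-6,6,96.5,103),("jaw",-80,-38,-15,15,91,95.5),("T",-155,-70,-45,45,122,175)):
    m=(S[...,0]>x0)&(S[...,0]<x1)&(S[...,1]>y0)&(S[...,1]<y1)&(S[...,2]>z0)&(S[...,2]<z1);q=S[m]
    if len(q)>20: print(nm,len(q),np.percentile(q,2,axis=0),np.percentile(q,98,axis=0))
ex=np.array([-111,0,145.]);th=np.radians(135)-1.33;d=np.array([.866*np.cos(th),np.sin(th),.5*np.cos(th)])
for _ in range(5):
    r=q-ex;t=r@d;e=np.linalg.norm(r-np.outer(t,d),axis=1);k=q[e<9];c_=k.mean(0);d=np.linalg.svd(k-c_)[2][0];d*=np.sign(d[1]);ex=c_
print("s",np.radians(135)-np.arctan2(d[1],d[0]/.866), "by z",np.radians(135)-np.arctan2(d[1],d[2]/.5),np.ptp((k-c_)@d))
E
```

```text
time_s: 30.4
ee_pos: [499.1, 31.3, 261.1]
ee_rot: [[-0.995, 0.101, -0.001], [0.101, 0.995, -0.0], [0.001, -0.0, -1.0]]
ft_force: [-0.4, 0.2, -1.2]
opening: 85.7
grasp_force: 0.0
bar 680 [-39.6  -5.7  97.6] [ 37.7   5.7 100.5]
jaw 437 [-65.8 -14.   91.2] [-39.9  13.6  95.4]
T 871 [-126.1  -25.7  122.5] [-88.9  25.2 155.6]
s 1.336301623598701 by z 1.330346652227077 62.96845902439793
```

```bash
python3 -m creep '[[[-5.66,-0.33,0],0,-0.25],[[-5.66,-0.33,0],0,-0.25],[[-5.66,-0.33,0],0,-0.25],[[0,0,0],0,-0.25],[[0,0,0],0,-0.25]]'
```

```text
time_s: 31.08
ee_pos: [665.9, 5.1, 260.9]
ee_rot: [[-0.995, 0.1, -0.003], [0.1, 0.995, 0.0], [0.003, 0.0, -1.0]]
ft_force: [-0.4, -0.4, 1.2]
opening: 32.0
grasp_force: 0.0
```

```bash
python3 -m creep '[[[0,0,4],0,-0.25],[[0,0,3],0,-0.25],[[0,0,1.6],0,-0.25],[[0,0,0],0,-0.25],[[0,0.8,0],0,-0.25],[[0,0.8,0],0,-0.25],[[0,0.8,0],0,-0.25],[[0,0.8,0],0,-0.25],[[0,0.7,0],0,-0.25],[[0,0.5,0],0,-0.25],[[0,0.2,0],0,-0.25],[[0,0,0],0,-0.25]]'
python3 - <<'E'
from t import *
p=manip.get_state()["ee_pos"]-np.array([577.6,13,0]);print("stand y",p@np.array([.0978,.995,0]))
E
```

```text
time_s: 32.58
ee_pos: [671.3, 48.1, 176.4]
ee_rot: [[-0.995, 0.102, -0.0], [0.102, 0.995, -0.006], [-0.0, -0.006, -1.0]]
ft_force: [-0.2, -6.2, -2.0]
opening: 31.7
grasp_force: 2.8
stand y 44.0512100733426
```

```bash
python3 -m creep '[[[0,-0.4,0],0,-0.25],[[0,0,-3.5],0,-0.25],[[0,0,-3.5],0,-0.25],[[3,-0.4,0],0,1],[[3,0,0],0,1],[[0,0,0],0,1]]'
python3 - <<'E'
from h import *
im=snap("wrist","w10");v=V("w10");lever(v)
p=v.proj([O+X*112+Y*32+[0,0,155]]);c=p[0].astype(int)+[0,-5];print(c,manip.get_state()["ee_pos"])
cr=im[c[1]-50:c[1]+50,c[0]-66:c[0]+66];cv2.imwrite("pics/c10.png",cv2.resize(cr,None,fx=6,fy=6,interpolation=cv2.INTER_CUBIC))
E
```

```text
time_s: 33.33
ee_pos: [609.5, 50.0, 247.4]
ee_rot: [[-0.995, 0.099, 0.001], [0.099, 0.995, 0.001], [-0.001, 0.001, -1.0]]
ft_force: [0.7, 0.3, 0.3]
opening: 83.6
grasp_force: 0.0
lever n 642 ang 0.2891617771349862 x 82.6049283512125 pointer n 126 0.28679466751017463
clip n 40 ang 0.3244797933994893 pos [116.4  28.3 158.1] rim 81.28917311536065
[310 285] [610.8  49.6 247.3]
```

View pics/c10.png

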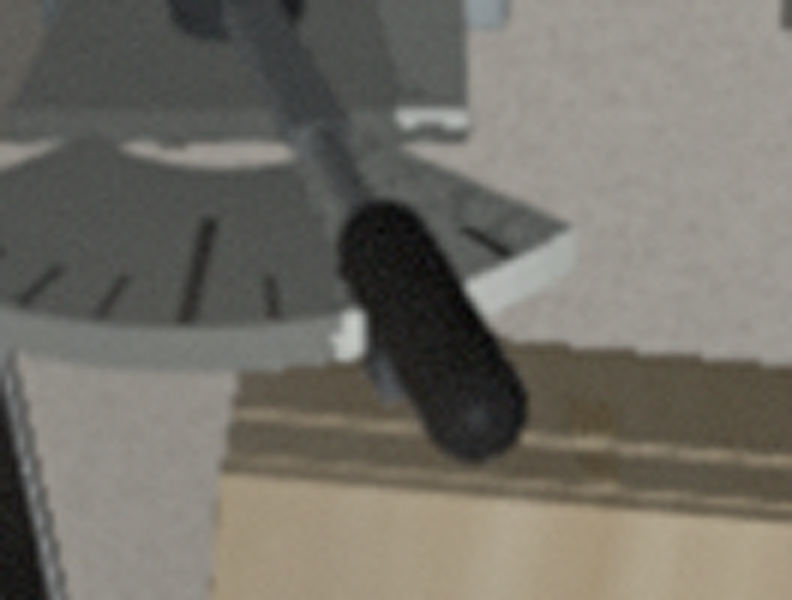

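```bash
cat > f.py <<'E'
from h import *
import h
h.YAW=-.098;h.O=np.array([577.6,13,0]);h.X=np.array([np.cos(-.098),np.sin(-.098),0]);h.Y=np.array([-h.X[1],h.X[0],0])
E
python3 - <<'E'
from f import *
for n in ("w2","w3","w10"):
    print(n);v=V(n);lever(v)
    S=st(v.cloud());r=np.hypot(S[...,1],S[...,2]-75);a=np.arctan2(S[...,1],S[...,2]-75)
    # scale top rim extents, rim sector edges
    m=(S[...,0]>100)&(S[...,0]<128)&(r>82.5)&(r<97)&(a>.15)&(a<.6)&(v.d>0)
    if n!="w10":
        q=S[m];print("x",np.percentile(q[:,0],[3,97]),"y",np.percentile(q[:,1],[3,97]),"a",np.percentile(a[m],[3,10,50,90,97]),"r",np.percentile(r[m],[3,97]))
        top=m&(r>88);print("top",top.sum(),np.median(a[top]),np.percentile(a[top],[3,97]))
        g=v.im.astype(int).sum(2);vv,uu=np.nonzero(m);x0,x1,y0,y1=uu.min(),uu.max(),vv.min(),vv.max();print(x0,x1,y0,y1);print(g[y0-1:y1+2,x0-1:x1+2]//3)
v=V("w3")
pts=np.array([[345,318],[293,310],[248,297],[452,318],[502,308],[548,298],[588,282]])/4+[210-.375,205-.375]
p=onx(v,pts,112);print("marks",ang(p))
v=V("w10");pts=np.array([[185,320],[272,315],[108,315],[28,302],[505,252]])/6+[244-.4,235-.4]
p=onx(v,pts,112);print("marks10",ang(p))
E
```

```text
w2
lever n 594 ang -0.05095272562612546 x 84.65032185571688 pointer n 116 -0.05370246808231035
clip n 231 ang 0.3875320398635491 pos [114.7  33.9 157. ] rim 81.11597567866768
x [108.6 122.9] y [28.2 40.2] a [0.3 0.3 0.4 0.4 0.5] r [83.5 91.2]
top 160 0.4012182954882119 [0.3 0.5]
329 343 279 297
[[ 50  69  80  80  82  90  94  93  85  63  55  49  47  56  92 107 127]
 [ 41  46  54  60  52  54  75  95  95  71  48  34  50  90 138 154 167]
 [ 61  53  50  43  37  31  52  91 101  94  64  38  39  89 152 171 176]
 [132 107  68  45  38  30  43  72  99 100  85  52  38  61 122 158 173]
 [189 144  78  43  40  38  36  48  81 100  96  94  70  44  68 123 167]
 [197 146  75  45  46  40  42  39  53  87 124 139 111  70  53 106 170]
 [194 141  68  46  46  50  53  57  57  92 134 139 118  88  76 115 178]
 [189 133  59  43  49  58  75  81  79  84  99 102  91  85  82 118 169]
 [177 120  59  46  49  64  83  83  82  86  85  83  84  85  82 110 151]
 [172 109  55  46  52  67  83  84  86  85  84  83  82  84  84 108 143]
 [154  93  49  44  51  72  83  85  86  86  84  85  84  82  88 117 146]
 [105  69  48  42  50  
[... 2108 characters left out ...]
81  84  85]
 [ 81  81  70  52  47  55  80  86  82  85  86  85  80  82  84  86  85]
 [ 82  84  79  66  58  57  74  84  84  84  85  86  84  86  83  90  83]
 [ 82  82  87  80  74  68  81  82  83  84  88  95  83  86  82  81  82]
 [ 83  84  83  86  91  89  87  90  90  86  89  99  85  83  84  81  83]
 [ 82  83  86  85  89  94  90  93  93  81  83  84  81  81  85  83  82]
 [ 82  86  84  84  88  85  86  82  82  81  74  79  77  82  85  82  86]]
w10
lever n 624 ang 0.30450311569076016 x 84.7602215651352 pointer n 132 0.31187533963586367
clip n 43 ang 0.3464413784429004 pos [118.5  30.4 157.8] rim 81.14900386781488
marks [ -9.4 -19.5 -29.4  10.3  20.4  30.1  40.2]
marks10 [  0.4  10.1  -8.5 -18.5  40.3]
```

```bash
python3 - <<'E'
from f import *
v=V("w3")
for x in (108,110):
  p=onx(v,[[344.3,283.5],[345.2,285],[346,286.5],[348.2,288]],x);print(x,np.radians(ang(p)).round(3).tolist(),np.hypot(p[:,1],p[:,2]-75))
v=V("w2")
for x in (108,110):
  p=onx(v,[[335.8,279.5],[336.3,280.8],[337,282],[339,283.5]],x);print(x,np.radians(ang(p)).round(3).tolist(),np.hypot(p[:,1],p[:,2]-75))
E
```

```text
108 [0.405, 0.401, 0.395, 0.403] [83.9 86.4 88.8 91.7]
110 [0.424, 0.419, 0.413, 0.42] [81.2 83.7 86.2 89.1]
108 [0.4, 0.394, 0.392, 0.4] [85.2 87.3 89.3 91.9]
110 [0.42, 0.414, 0.41, 0.418] [82.5 84.6 86.5 89.2]
```

```bash
python3 -m creep '[[[-3,-0.07,0],0,-0.25],[[-3.03,0,0],0,-0.25],[[0,0,0],0,-0.25],[[0,0,0],0,-0.25],[[0,0,3.5],0,-0.25],[[0,0,3.6],0,-0.25],[[0,0,0],0,-0.25],[[0,0.7,0],0,-0.25],[[0,0.7,0],0,-0.25],[[0,0.35,0],0,-0.25],[[0,0,0],0,-0.25]]'
python3 - <<'E'
from t import *
p=manip.get_state()["ee_pos"]-np.array([577.6,13,0]);print("stand y",p@np.array([.0978,.995,0]))
E
```

```text
time_s: 34.75
ee_pos: [673.3, 57.1, 177.6]
ee_rot: [[-0.995, 0.101, 0.003], [0.101, 0.995, -0.006], [-0.004, -0.005, -1.0]]
ft_force: [-1.5, -6.0, -1.3]
opening: 32.1
grasp_force: 2.5
stand y 53.19205933097604
```

```bash
python3 -m creep '[[[0,0.16,0],0,-0.25],[[0,0,0],0,-0.25]]'
python3 -m creep '[[[0,-0.4,0],0,-0.25],[[0,0,-3.5],0,-0.25],[[0,0,-3.5],0,-0.25],[[3,-0.4,0],0,1],[[3,0,0],0,1],[[0,0,0],0,1]]'
python3 - <<'E'
from f import *
im=snap("wrist","w11");v=V("w11");lever(v)
p=v.proj([h.O+h.X*112+h.Y*33+[0,0,155]]);c=p[0].astype(int)+[0,-5];print(c,manip.get_state()["ee_pos"])
cr=im[c[1]-50:c[1]+50,c[0]-66:c[0]+66];cv2.imwrite("pics/c11.png",cv2.resize(cr,None,fx=6,fy=6,interpolation=cv2.INTER_CUBIC))
E
```

```text
time_s: 35.0
ee_pos: [673.5, 58.3, 177.6]
ee_rot: [[-0.995, 0.102, 0.003], [0.102, 0.995, -0.006], [-0.004, -0.006, -1.0]]
ft_force: [-1.2, -6.9, -1.2]
opening: 31.9
grasp_force: 2.7
time_s: 35.75
ee_pos: [611.1, 60.2, 247.4]
ee_rot: [[-0.995, 0.099, 0.003], [0.099, 0.995, 0.001], [-0.003, 0.002, -1.0]]
ft_force: [-0.2, -0.1, 0.4]
opening: 83.8
grasp_force: 0.0
lever n 629 ang 0.3849490607774978 x 84.7308900112691 pointer n 137 0.3943365302525853
clip n 210 ang 0.3881110144137805 pos [115.1  33.9 157.3] rim 81.19895882410795
[298 282] [612.4  59.9 247.2]
```

View pics/c11.png

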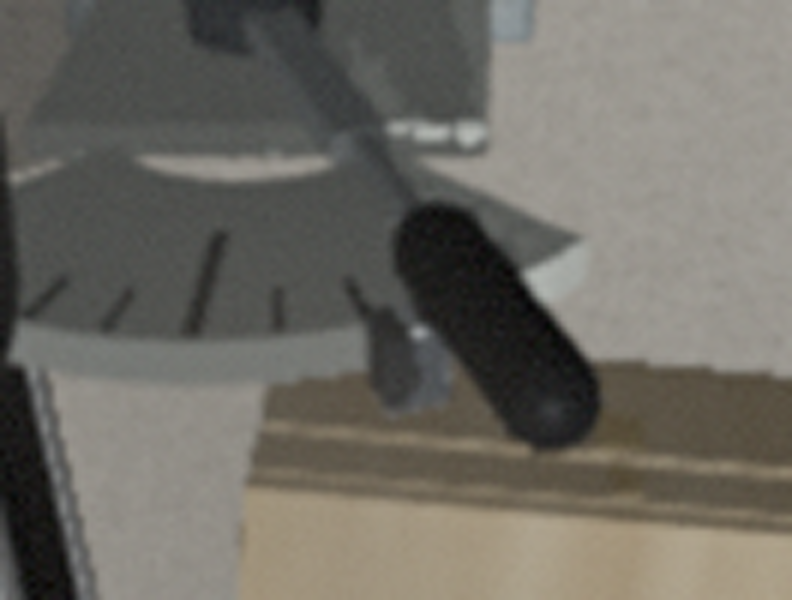

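```bash
python3 -m creep '[[[-3,-0.18,0],0,-0.25],[[-3.03,0,0],0,-0.25],[[0,0,0],0,-0.25],[[0,0,0],0,-0.25],[[0,0,3.5],0,-0.25],[[0,0,3.5],0,-0.25],[[0,0,0],0,-0.25],[[0,0.5,0],0,-0.25],[[0,0.4,0],0,-0.25],[[0,0,0],0,-0.25]]'
python3 - <<'E'
from t import *
p=manip.get_state()["ee_pos"]-np.array([577.6,13,0]);print("stand y",p@np.array([.0978,.995,0]))
E
```

```text
time_s: 37.05
ee_pos: [673.7, 58.7, 177.6]
ee_rot: [[-0.995, 0.101, 0.004], [0.101, 0.995, -0.004], [-0.004, -0.003, -1.0]]
ft_force: [-1.2, -4.5, 2.4]
opening: 31.6
grasp_force: 2.6
stand y 54.88122871912967
```

```bash
python3 -m creep '[[[0,0.11,0],0,-0.25],[[0,0,0],0,-0.25]]'
python3 -m creep '[[[0,-0.4,0],0,-0.25],[[0,0,-3.5],0,-0.25],[[0,0,-3.5],0,-0.25],[[3,-0.4,0],0,1],[[3,0,0],0,1],[[0,0,0],0,1]]'
python3 - <<'E'
from f import *
im=snap("wrist","w12");v=V("w12");lever(v)
S=st(v.cloud())
for nm,x0,x1,y0,y1,z0,z1 in (("slug",0,0,0,0,0,0),):pass
snap("scene","s9")
E
```

```text
time_s: 37.3
ee_pos: [673.8, 59.6, 177.3]
ee_rot: [[-0.995, 0.101, 0.003], [0.101, 0.995, -0.003], [-0.004, -0.003, -1.0]]
ft_force: [-1.4, -5.1, 2.7]
opening: 32.3
grasp_force: 2.8
time_s: 38.05
ee_pos: [610.9, 60.6, 245.5]
ee_rot: [[-0.995, 0.099, -0.0], [0.099, 0.995, 0.002], [0.0, 0.002, -1.0]]
ft_force: [0.2, -0.2, 0.3]
opening: 83.7
grasp_force: 0.0
lever n 652 ang 0.39605935226605693 x 84.85086270901522 pointer n 144 0.4079034872901689
clip n 221 ang 0.3920837680923623 pos [114.6  34.1 157.2] rim 81.27448101349907
```

```bash
python3 -c "
from cell import manip
print(manip.hand_in())"
```

```text
the job is handed in; nothing more can be done
None
```

The job is handed in at about 38 s: the stage was levelled, the bar was laid in the nest and clamped about 0.22 rad past touch, and the lever was left within about 0.01 rad of the clip, with the robot clear of everything.

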